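# Empty the offcut tray and put it home

### The job

Pick up the tray by its raised end board, keep it level until it is over the scrap box, and tip it so that all three wooden offcuts slide off its open end into the box. Then put the empty tray down, flat and fully home, in the shallow recess of the wooden holder, and let go of it. Do not grip or push the offcuts themselves, drop none on the bench, and leave the other things on the bench alone.

Things in the scene. Friction and masses are not known exactly. Their poses are not given: they have to be found in the camera images.
- tray: Loose plywood tray, 190 mm long (its x) by 120 wide (y), 0.26 kg: smooth grey floor 6 mm thick, side walls along y = +-60, 8 mm thick, 32 mm up. The -x end is open, no lip. At +x an end board, the handle (see tray_grip). Origin: centre of underside, z up. The three offcuts lie in it, tops 34 mm above the underside at most; they slide from a slope of about 25 to 36 degrees on.
- tray_grip (a point): Where to grip: middle of the tray's raised end board, at x 87, y 0, z 74 mm in the tray's frame, axes as the tray's. The board is 16 mm thick along x and 120 mm wide up to 45 mm; above that 76 mm wide (y), its top edge 95 mm above the underside. Take it from above, fingers closing along the tray's x.
- tray_lip (a point): Middle of the tray's open end at floor level, x -95, y 0, z 6 mm in the tray's frame, axes as the tray's: the edge the offcuts slide over.
- dock: The holder: light wood plate fixed to the bench, 244 (x) by 172 (y) by 20 mm high, with a rectangular recess in the middle of its top, 200 by 130 mm and 10 mm deep, mouth chamfered 4 mm. The tray fits with 5 mm to spare all round, its length along the holder's x, either way round. Origin: centre of the underside; z up.
- dock_floor (a point): Centre of the floor of the holder's recess, 10 mm above the bench; axes as the holder's. The centre of the tray's underside belongs here.
- scrapbox: The scrap box: open plywood box fixed to the bench, 220 (x) by 190 (y) by 80 mm high outside, walls and floor 8 mm. Empty at the start. Origin: centre of the underside; z up.
- offcut_L: Loose light wood offcut with an L-shaped profile, 34 x 62 x 28 mm, 35 g, lying in the tray. Origin: centre of the underside; its length is its y.
- offcut_notched: Loose light wood offcut with a 22 mm wide notch in its top, 36 x 66 x 27 mm, 45 g, lying in the tray. Origin: centre of the underside; its length is its y.
- offcut_block: Loose plain light wood block with rounded edges, 32 x 60 x 26 mm, 40 g, lying in the tray. Origin: centre of the underside; its length is its y.
- screwdriver: Bystander, leave alone: screwdriver with a dark wooden handle, 210 mm long, lying on the bench.
- rasp: Bystander, leave alone: flat steel rasp with a dark round wooden handle, 250 mm long, lying on the bench.
- sanding_block: Bystander, leave alone: cork sanding block, 100 x 62 x 29 mm.
- tin: Bystander, leave alone: open steel tin, 72 mm across, 45 mm tall.

How it is judged:
By the outcome, as a careful person would: the job done as asked, in the order asked, and still so for the second after the job is handed in, with the robot touching nothing.
It also fails if it takes over 72 s, if anything falls off the work surface, if the arm or the gripper's body presses on something with over 40 N, if the wrist force passes 120 N, or if a joint passes its speed limit or range.

### The arm

A 7-joint arm with a two-finger parallel gripper is mounted at the origin on the work surface. World frame = base frame: x ahead of the robot, y to its left, z up, the work surface at z = 0. Lengths are in m, angles in rad, forces in N, time in s.
With the tool pointing down it reaches from about 0.425 to 0.875 m from the base axis. Payload 4.7 kg.
Tool frame: the origin (TCP) lies midway between the tips of the shut fingers; the grasp point (between the pads) lies 19 mm behind it; z points along the fingers, y is the direction in which the jaws open and shut (so a half turn about z gives the same grasp; the last joint's range is limited). The gripper opens to 87 mm and grips with 3 to 60 N. Pads are 19 mm wide; open, the fingers measure 117 mm over their backs; the gripper's body (75 mm by 190 mm) begins 51 mm behind the grasp point.
Start: joints at [-1.304, 0.321, -0.07, 1.45, 0.023, 1.371, -0.057], TCP at [0.163, 0.629, 0.223] pointing down, gripper open.
Joint ranges: [-2.86, 2.86], [-0.3, 2.09], [-1.38, 1.24], [0.06, 2.45], [-1.56, 4.7], [0.09, 2.05], [-2.69, 2.69]. Speed limits (rad/s): [2.57, 2.57, 3.14, 3.14, 3.14, 3.14, 3.14].

### API

Orientations are given as a rotation vector (axis times angle).
In Python, from bench import get_state, eyes, job gives the robot as it stands. The module is installed in compiled form; this text tells all that it offers.
- The arm moves only by the shell command python3 -m jog 'ROWS' [FORCE]. ROWS is JSON, a list that holds one entry, the list of rows, each a list of 5 numbers: the opening, from 0 (shut) to 1 (fully open), then the shift along the tool's x, y, z in units of 40 mm (1.0 is 40 mm), then the turn about the tool's z in units of 5 degrees (1.0 is 5 degrees). In form: [[[jaw, dx, dy, dz, turn], ...]]. A call has 1 to 10 rows; each row shifts and turns the commanded pose from where the row before left it, along the tool's axes as they then stand; what a row does not reach is not made up. A row lasts 1/8 s, in which the tool goes at most 62.5 mm and 10.7 degrees, less where a joint would pass 70% of its speed; a pose out of reach is approached as far as the arm can. A call is refused whole if a number of a shift passes 1 or a number of a turn 1, either way. A call with a gripper value outside its range is refused whole. The fingers move at their own pace and stop on an object; FORCE is the grip in N (left out, the last holds). Time passes only in rows, so rows that do not move let the fingers close. It gives the time, the measured TCP pose, the force and the opening at its end, in the units of the state.
- get_state(): the state, without advancing time (a new reading comes with each control period).
- eyes.get_image(name): name is "scene" or "top" or "wrist"; returns (picture, depth): 384x512x3 uint8, red, green, blue; 384x512 float32, m along the optical axis (not along the pixel's ray), 0 where there is no reading.
- eyes.camera_params(name): a dict with "camera_matrix" (3x3 intrinsics, pixels), "pose" (4x4, takes a point from camera to world coordinates); the wrist camera has in their place "mount" (4x4, takes a point from camera to tool coordinates, whose origin is the TCP and whose axes are the flange's). Camera axes: x right, y down, z forward; pixel columns grow to the right and rows downward; lengths in m; the calibration is good to about 2 mm. A picture is of the moment at which its call begins: read the wrist's pose just before it. camera_params takes no time and is no camera call.
- job.close_job(): hands the job in, once; it reports no verdict.
The state is a dict: "time": time; "joint_positions": joint angles; "qd": joint speeds; "joint_torque": joint torques, N m; "position": TCP position; "tool_rot": TCP orientation; "ft_force": force on the tool from outside, world axes, zero at the start; "torque": the same for the moment, N m; "grip_width": opening from 0.0 (shut) to 1.0 (fully open).
Only numpy, scipy, OpenCV 4.12 (cv2) and the standard library are available. Lean on these libraries where they do the work, as an engineer would, in place of code of your own. Each camera call takes 0.05 s, during which the arm holds its last target. There are 200 camera calls.

## Working session

There is one attempt and no reset: what is moved stays moved. The work goes in short steps, Python scripts to look and compute and a shell command to move; the robot and the scene stay as the last step left them, time stands still between calls to the robot, and variables do not carry over. Pictures are saved under pics/ and viewed, about 8 in all and at most 12, crops included, and the job is handed in when it is done.

```bash
mkdir -p pics; cat > h.py <<'E'
import numpy as np, cv2, pickle
from scipy.spatial.transform import Rotation as R
from bench import get_state, eyes, job
def snap(name,f):
    s=get_state(); im,d=eyes.get_image(name); p=eyes.camera_params(name)
    K=np.array(p["camera_matrix"])
    if "pose" in p: T=np.array(p["pose"])
    else:
        W=np.eye(4); W[:3,:3]=R.from_rotvec(s["tool_rot"]).as_matrix(); W[:3,3]=s["position"]; T=W@np.array(p["mount"])
    pickle.dump((im,d,K,T),open(f"pics/{f}.pkl","wb"))
    cv2.imwrite(f"pics/{f}.png",im[:,:,::-1]); return im,d,K,T
def load(f): return pickle.load(open(f"pics/{f}.pkl","rb"))
def cloud(d,K,T):
    v,u=np.mgrid[:d.shape[0],:d.shape[1]]
    P=np.stack([(u-K[0,2])/K[0,0]*d,(v-K[1,2])/K[1,1]*d,d],-1)
    return P@T[:3,:3].T+T[:3,3]
def onplane(u,v,z,K,T):
    r=T[:3,:3]@np.linalg.solve(K,[u,v,1.]); return T[:3,3]+r*(z-T[2,3])/r[2]
E
python3 - <<'E'
from h import *
s=get_state(); print({k:np.round(v,3) for k,v in s.items()})
a=snap("top","top0"); b=snap("scene","scene0"); c=snap("wrist","wrist0")
for x in(a,b,c): print(np.round(x[2],1).tolist(),np.round(x[3],3).tolist())
E
```

```text
{'time': np.float64(0.0), 'joint_positions': array([-1.304,  0.322, -0.07 ,  1.452,  0.023,  1.371, -0.057]), 'qd': array([ 0.002, -0.002, -0.001,  0.001, -0.001, -0.001, -0.001]), 'joint_torque': array([-0.0000e+00, -4.9129e+01, -4.0400e-01, -3.1252e+01, -6.4000e-02,
        4.4000e-02,  0.0000e+00]), 'position': array([0.162, 0.629, 0.221]), 'tool_rot': array([-3.960e-01, -3.116e+00,  3.000e-03]), 'ft_force': array([ 0.094, -0.353,  0.399]), 'torque': array([0.015, 0.027, 0.004]), 'grip_width': np.float64(1.001)}
[[451.5, 0.0, 255.8], [0.0, 451.5, 196.2], [0.0, 0.0, 1.0]] [[-0.012, -0.99, 0.143, 0.362], [-1.0, 0.013, 0.008, 0.01], [-0.01, -0.143, -0.99, 1.285], [0.0, 0.0, 0.0, 1.0]]
[[445.5, 0.0, 258.3], [0.0, 445.5, 195.4], [0.0, 0.0, 1.0]] [[0.549, 0.707, -0.446, 1.031], [0.836, -0.473, 0.278, -0.303], [-0.015, -0.526, -0.85, 1.041], [0.0, 0.0, 0.0, 1.0]]
[[287.3, 0.0, 262.0], [0.0, 287.3, 190.0], [0.0, 0.0, 1.0]] [[0.251, 0.932, 0.26, 0.091], [0.968, -0.241, -0.069, 0.648], [-0.002, 0.269, -0.963, 0.385], [0.0, 0.0, 0.0, 1.0]]
```

View pics/top0.png

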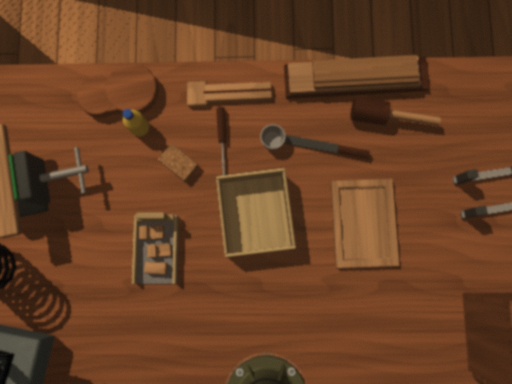

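View pics/scene0.png

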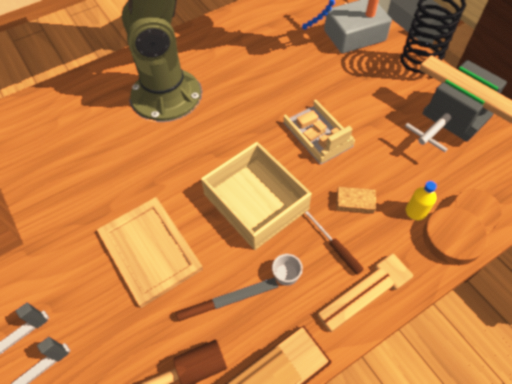

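```bash
python3 - <<'E'
from h import *
im,d,K,T=load("top0"); 
c=im[160:300,120:410,::-1]; c=cv2.resize(c,(797,385),interpolation=cv2.INTER_CUBIC)
cv2.imwrite("pics/c1.png",np.clip(c*1.6,0,255).astype(np.uint8))
im,d,K,T=load("scene0"); 
c=im[90:310,90:370,::-1]; c=cv2.resize(c,(756,594),interpolation=cv2.INTER_CUBIC)
cv2.imwrite("pics/c2.png",c)
P=cloud(*load("top0")[1:])
# heights map
np.set_printoptions(linewidth=200)
for v in range(205,295,4): print(v,(P[v,124:190:3,2]*1000).astype(int))
E
```

```text
205 [-4  3 -5 -3 -4 -2  0  0  0 -1 -1 -3  5 -2 -1 -2 -3 -1  0  1 -6  0]
209 [-3 -1 -2 -1 -2  0  2 -1 -2 -2  0 -3 -2  1 -5  6 -5  0 -4 -4  3 -3]
213 [ 0 -5  2 -3 91 97 94 90 91 93 89 96 92 94 -7  0 -3  0 -7  0 -3 -1]
217 [  -1   -2    0   -1   88   96   92   93   93   94   93   90   90   93   57   48 1285   30    4   -1    0   -2]
221 [ 0  0  3 -3 31 22 18 17 16 12 13 14 18 17 14 18 15 30 -2 -1 -1  0]
225 [-1  0 -5 -2 28  4  4  9  0  5  3  2  0  7  9  2  0 25  0  0  0 -2]
229 [-2 -4  0 29 21 31 32 30 13 18 19 29 31 20  7  4  2 27  0  0  0  0]
233 [ -4   0   1  31  28  34  31  32  22  17  19  31  31  19   5   2   5  31 -10  -4  -3   0]
237 [ 1  0  2 31 24 30 32 34 19 16 14 31 32 13  1  9  1 24 -2 -1  0 -2]
241 [ 0 -3  0 33 20  3  3  4  2  2  5  6  3  2  2  4  4 27 -1 -1 -1  0]
245 [ 0  0 -3 30 20  5  6  0 32 34 27 18 21 20 22 12  5 25 -3 -4 -2 -1]
249 [-8 -3 -4 30 19  3  7  3 33 36 36 17 14 15 19 17  5 30  1 -6  4  0]
253 [ 2  0 -3 32 21  7  7  7 35 34 31 19 20 21 19 16  3 33  3 -3 -1  0]
257 [-1 -3 -1 34 19  7  3  3 34 28  3  4  9  6  3  4  2 32 -5  6  0 -2]
261 [ 1 -7 -1 30 15  4  6  2  6  0 12  5  6  7  3  1  4 27  0  3 -1 -4]
265 [-2 -1 -2 23 20  1  4 28 30 28 30 28 34 28 18  5  4 30  0  0 -1 -1]
269 [-3 -4  1 29 13  3  7 32 32 32 30 34 27 28 16  3  5 27  1  0 -3 -5]
273 [-2 -3  2 29 13  2  2 31 32 31 27 31 34 27 15  5 24 26 -2  0 -6  2]
277 [-4 -3 -4 28  8  6 10  1  0  3  5  7  5  1  7  2 28 26 -2  4  1  3]
281 [ 0 -1  0 29  4  1  4  5  2 -1  5  5  3  2  2  4 33 26  2 -1  0 -2]
285 [-5  0 -2 -3 -2  0 -5  0 -1  0  0 -2 -4  1  2  0  0 -1 -1 -1  3 -3]
289 [   0    1    1    1    0    2   -2   -1   -6    3   -1    1    2    1    1   -1 1285    0    3   -2    2    0]
293 [ 0 -2  0 -4  0  0  0  0  1 -6 -1  0 -1  2  0 -3  0  1 -3 -1  1 -3]
```

View pics/c1.png

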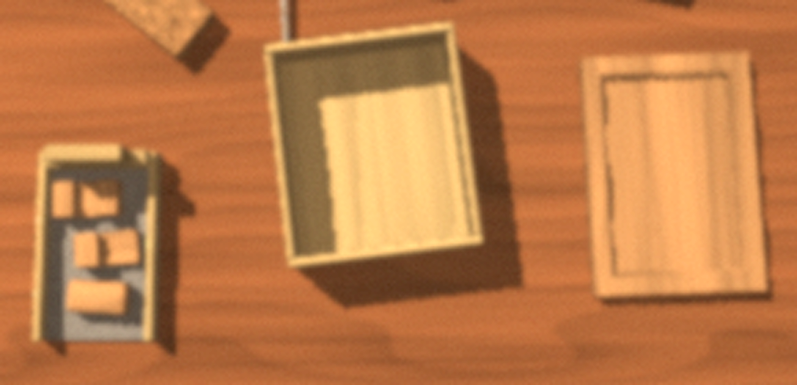

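View pics/c2.png

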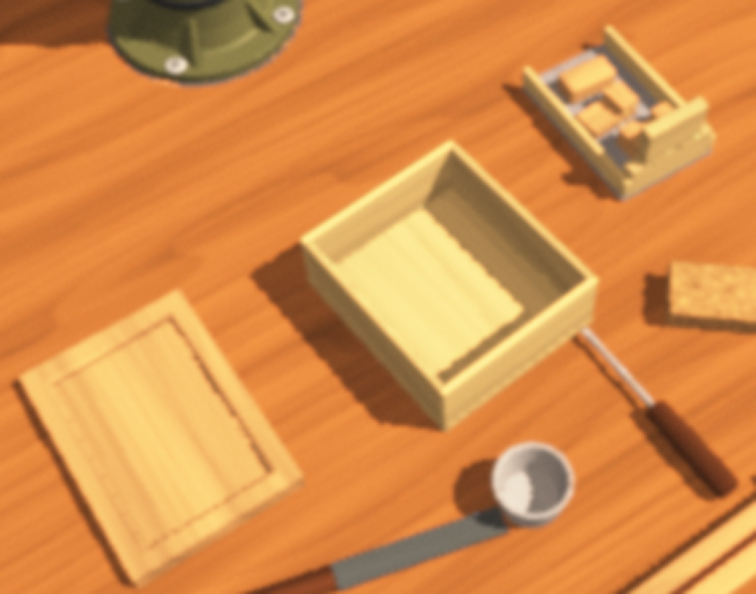

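```bash
cat >> h.py <<'E'
def rect(P,m):
    q=P[m][:,:2].astype(np.float32)*1000
    (c,s,a)=cv2.minAreaRect(q); return np.round(c,1),np.round(s,1),round(a,2),len(q)
def box(P,x0,x1,y0,y1,z0,z1): return (P[...,0]>x0)&(P[...,0]<x1)&(P[...,1]>y0)&(P[...,1]<y1)&(P[...,2]>z0)&(P[...,2]<z1)
E
python3 - <<'E'
from h import *
for f in("top0","scene0"):
    P=cloud(*load(f)[1:]); print(f)
    for n,(u,v) in {"tray":(155,250),"box":(257,212),"dock":(365,223)}.items():
        if f=="top0": print(n,np.round(P[v,u],3))
    print("tray",rect(P,box(P,.2,.5,.12,.34,.024,.038)),"board",rect(P,box(P,.2,.5,.12,.34,.085,.105)), "boardmean",P[box(P,.2,.5,.12,.34,.085,.105)].mean(0))
    print("box",rect(P,box(P,.2,.6,-.16,.13,.07,.09)))
    print("dock",rect(P,box(P,.15,.55,-.38,-.15,.015,.03)), "h",np.median(P[box(P,.15,.55,-.38,-.15,.015,.03)][:,2]))
E
```

```text
top0
tray [0.397 0.3   0.032]
box [0.502 0.017 0.006]
dock [ 0.466 -0.287  0.013]
tray (array([400.3, 291.8]), array([ 97.1, 187.3]), 89.5, 764) board (array([486.4, 302.3]), array([74.4, 14.2]), 89.24, 171) boardmean [0.486382   0.30173026 0.09359354]
box (array([494.3,  23.3]), array([219.8, 190.1]), 6.26, 805)
dock (array([ 448. , -283.1]), array([206.5, 173.5]), 1.42, 1402) h 0.018853484263538167
scene0
tray (array([402.6, 290.5]), array([ 99. , 194.5]), 89.67, 656) board (array([491. , 300.3]), array([77. , 18.4]), 88.31, 169) boardmean [0.4929384  0.29901507 0.09419619]
box (array([497.5,  21.6]), array([221.2, 191.6]), 6.2, 930)
dock (array([ 448. , -284.2]), array([204.5, 172.2]), 1.15, 1708) h 0.020914868829631672
```

```bash
python3 - <<'E'
from h import *
for f in("top0","scene0"):
    P=cloud(*load(f)[1:]); print(f)
    print("tray",rect(P,box(P,.2,.5,.12,.4,.024,.038)),"board",rect(P,box(P,.2,.53,.12,.4,.085,.105)), "boardmean",P[box(P,.2,.53,.12,.4,.085,.105)].mean(0))
    print("low",rect(P,box(P,.2,.53,.12,.4,.012,.038)))
    print("box",rect(P,box(P,.2,.65,-.16,.15,.07,.09)))
    print("dock",rect(P,box(P,.15,.65,-.42,-.12,.015,.03)))
E
python3 -m jog '[[[1,0,0,-1,1],[1,0,0,-1,1],[1,0,0,-1,1],[1,0,0,-1,1],[1,0,0,-1,1],[1,0,0,-1,1],[1,0,0,-1,1],[1,0,0,-1,1],[1,0,0,-1,1],[1,0,0,-1,1]]]'
python3 -c "
from h import *
s=get_state();print(np.round(s['joint_positions'],3),R.from_rotvec(s['tool_rot']).as_matrix().round(3))"
```

```text
top0
tray (array([400.5, 303.6]), array([120.9, 187.3]), 89.43, 1010) board (array([486.4, 302.3]), array([74.4, 14.2]), 89.24, 171) boardmean [0.486382   0.30173026 0.09359354]
low (array([400.3, 304.5]), array([122.5, 187.5]), 89.5, 1484)
box (array([494.6,  23.3]), array([220.5, 190. ]), 6.3, 912)
dock (array([ 466.9, -282.7]), array([244.3, 173.6]), 1.34, 1918)
scene0
tray (array([403.3, 302.3]), array([122.7, 193.8]), 88.64, 830) board (array([491. , 300.3]), array([77. , 18.4]), 88.31, 174) boardmean [0.49314749 0.29962564 0.09408993]
low (array([403.9, 302.1]), array([123. , 195.1]), 88.64, 1325)
box (array([498. ,  21.9]), array([221.9, 191.9]), 6.42, 1176)
dock (array([ 469.6, -283.8]), array([247.9, 172.2]), 1.12, 2503)
time: 1.4
position: [0.1586, 0.613, 0.581]
tool_rot: [-1.672, -2.639, -0.087]
ft_force: [0.9, -0.0, -0.1]
grip_width: 0.998
[-1.47   0.376  0.213  0.661 -0.089  2.053 -0.877] [[-0.428  0.904  0.016]
 [ 0.903  0.426  0.056]
 [ 0.044  0.038 -0.998]]
```

```bash
python3 -m jog '[[[1,0,0,-1,0],[1,0,0,-1,0],[1,0,0,-1,0],[1,0,0,-1,0],[1,0,0,-1,0]]]'
cat > st.py <<'E'
from h import *
s=get_state();q=s['joint_positions'];print(np.round(q,3),'\n',R.from_rotvec(s['tool_rot']).as_matrix().round(3).tolist(), "tilt from sum",np.degrees(np.pi-q[1]-q[3]-q[5]).round(1))
E
python3 st.py
```

```text
time: 2.02
position: [0.1448, 0.5603, 0.6708]
tool_rot: [-1.634, -2.591, -0.302]
ft_force: [-0.7, 0.3, -0.4]
grip_width: 0.997
[-1.556  0.23   0.298  0.66  -0.087  2.053 -0.874] 
 [[-0.435, 0.899, 0.051], [0.887, 0.418, 0.199], [0.157, 0.132, -0.979]] tilt from sum 11.4
```

```bash
cat > go.py <<'E'
# python3 go.py x y z [yaw_of_tool_y_deg]: prints total shift in tool units and turn units (shift is in present tool axes)
import sys; from h import *
s=get_state(); M=R.from_rotvec(s['tool_rot']).as_matrix(); p=np.array(s['position']); q=s['joint_positions']
a=[float(x) for x in sys.argv[1:]]; az=np.degrees(np.arctan2(p[1],p[0]))
print("t",round(s['time'],2),"p",p.round(4),"q",np.round(q,2),"toolz",M[:,2].round(3),"yaw_y",np.degrees(np.arctan2(M[1,1],M[0,1])).round(2),"az",az.round(1),"f",np.round(s['ft_force'],1),"w",np.round(s['grip_width'],3))
if len(a)>=3: print("tool units xyz",(M.T@(np.array(a[:3])-p)/.04).round(2), "then in level/yawed frame use separately")
if len(a)>3: print("turn units",round(((np.degrees(np.arctan2(M[1,1],M[0,1]))-a[3]+180)%360-180)/5,2))
E
python3 go.py 0.40 0.22 0.40 30
```

```text
t 2.02 p [0.1448 0.5603 0.6708] q [-1.56  0.23  0.3   0.66 -0.09  2.05 -0.87] toolz [ 0.051  0.199 -0.979] yaw_y 24.93 az 75.5 f [-0.7  0.3 -0.4] w 0.997
tool units xyz [-11.38   1.29   5.26] then in level/yawed frame use separately
turn units -1.01
```

```bash
python3 -m jog '[[[1,-1,0.1,0.5,0],[1,-1,0.1,0.5,0],[1,-1,0.1,0.5,0],[1,-1,0.1,0.5,0],[1,-1,0.1,0.5,0],[1,-1,0.1,0.5,0],[1,-1,0.1,0.5,0],[1,-1,0.1,0.5,0],[1,-1,0.1,0.5,0],[1,-1,0.1,0.5,0]]]'
python3 go.py 0.38 0.22 0.35 30
```

```text
time: 3.28
position: [0.3653, 0.2612, 0.4165]
tool_rot: [-1.634, -2.592, -0.302]
ft_force: [0.7, 0.6, 0.2]
grip_width: 0.999
t 3.27 p [0.3653 0.2612 0.4165] q [-1.07 -0.29  0.38  1.69 -0.01  1.56 -0.25] toolz [ 0.051  0.199 -0.979] yaw_y 24.96 az 35.6 f [0.7 0.6 0.2] w 0.999
tool units xyz [-1.33 -0.32  1.44] then in level/yawed frame use separately
turn units -1.01
```

```bash
for i in 1; do python3 -m jog '[[[1,0,-1,0,-1],[1,0,-1,0,-1],[1,0,-1,0,0]]]'; python3 go.py;  python3 -m jog '[[[1,0,-1,0,0],[1,0,-1,0,0],[1,0,-1,0,0]]]'; python3 go.py; done
```

```text
time: 3.65
position: [0.3373, 0.2481, 0.4151]
tool_rot: [-1.556, -2.644, -0.289]
ft_force: [-0.5, -0.6, 0.1]
grip_width: 1.003
t 3.65 p [0.3373 0.2481 0.4151] q [-0.4  -0.3  -0.13  1.71 -0.18  1.59 -0.03] toolz [ 0.043  0.191 -0.981] yaw_y 28.5 az 36.3 f [-0.5 -0.6  0.1] w 1.003
time: 4.03
position: [0.3099, 0.2477, 0.3814]
tool_rot: [-1.515, -2.622, -0.185]
ft_force: [-1.3, 1.1, 1.8]
grip_width: 0.999
t 4.03 p [0.3099 0.2477 0.3814] q [-0.21 -0.3  -0.29  1.77 -0.24  1.62  0.02] toolz [-0.032  0.159 -0.987] yaw_y 29.74 az 38.6 f [-1.3  1.1  1.8] w 0.999
```

```bash
python3 - <<'E'
from h import *
for f in("top0","scene0"):
    P=cloud(*load(f)[1:]); d=load(f)[1]
    for x in np.arange(-.3,.7,.1):
        print(f,round(x,1),[ (lambda m: round(float(P[m][:,2].max()),2) if m.sum()>5 else None)(box(P,x,x+.1,y,y+.1,-.1,1.2)&(d>0)) for y in np.arange(-.7,.9,.1)])
E
python3 go.py -0.07 0.42 0.38 90
```

```text
top0 -0.3 [None, None, None, None, None, None, None, None, None, None, None, None, None, None, None, None]
top0 -0.2 [None, None, None, None, None, None, None, None, None, None, None, None, None, None, None, None]
top0 -0.1 [None, None, None, None, None, None, None, None, None, None, None, None, None, None, None, None]
top0 0.0 [None, 0.22, 0.01, 0.01, 0.01, 0.01, 0.11, 0.11, 0.01, 0.01, 0.01, 0.01, 0.09, 0.09, None, None]
top0 0.1 [None, 0.24, 0.01, 0.01, 0.01, 0.01, 0.02, 0.02, 0.01, 0.01, 0.01, 0.01, 0.34, 0.09, 0.06, None]
top0 0.2 [0.15, 0.24, 0.01, 0.01, 0.01, 0.01, 0.01, 0.01, 0.01, 0.01, 0.01, 0.01, 0.01, 0.01, 0.02, None]
top0 0.3 [0.01, 0.01, 0.01, 0.03, 0.03, 0.02, 0.08, 0.08, 0.08, 0.04, 0.04, 0.01, 0.01, 0.11, 0.08, None]
top0 0.4 [0.02, 0.1, 0.01, 0.03, 0.03, 0.03, 0.08, 0.01, 0.08, 0.1, 0.1, 0.01, 0.01, 0.15, 0.07, None]
top0 0.5 [0.03, 0.09, 0.01, 0.03, 0.03, 0.03, 0.08, 0.08, 0.08, 0.03, 0.01, 0.08, 0.14, 0.15, None, None]
top0 0.6 [0.02, 0.09, 0.01, 0.03, 0.03, 0.02, 0.08, 0.08, 0.03, 0.03, 0.01, 0.08, 0.08, 0.15, 0.0, None]
scene0 -0.3 [None, None, 0.01, 0.01, 0.01
[... 579 characters left out ...]
1, 0.01, 0.08, 0.19, 0.01]
scene0 0.3 [0.01, 0.01, 0.01, 0.03, 0.03, 0.02, 0.08, 0.09, 0.08, 0.04, 0.04, 0.01, 0.01, 0.24, 0.25, 0.22]
scene0 0.4 [0.02, 0.1, 0.01, 0.03, 0.03, 0.02, 0.09, 0.08, 0.09, 0.1, 0.1, 0.01, 0.01, 0.24, 0.25, 0.0]
scene0 0.5 [0.03, 0.1, 0.01, 0.03, 0.03, 0.03, 0.09, 0.08, 0.09, 0.08, 0.09, 0.08, 0.14, 0.15, 0.15, None]
scene0 0.6 [0.02, 0.09, 0.01, 0.03, 0.03, 0.02, 0.08, 0.08, 0.05, 0.04, 0.01, 0.08, 0.09, 0.15, 0.15, 0.0]
t 4.03 p [0.3099 0.2477 0.3814] q [-0.21 -0.3  -0.29  1.77 -0.24  1.62  0.02] toolz [-0.032  0.159 -0.987] yaw_y 29.74 az 38.6 f [-1.3  1.1  1.8] w 0.999
tool units xyz [ 8.39 -6.1   1.02] then in level/yawed frame use separately
turn units -12.05
```

```bash
python3 -m jog '[[[1,0.94,-0.65,0,0],[1,0.94,-0.65,0.1,0],[1,0.94,-0.65,0.1,0],[1,0.94,-0.65,0.1,0],[1,0.94,-0.65,0.1,0],[1,0.94,-0.65,0.1,0],[1,0.94,-0.65,0.1,0],[1,0.94,-0.65,0.1,0],[1,0.94,-0.65,0.1,0]]]'; python3 go.py -.03 .27 .38
```

```text
time: 5.15
position: [0.007, 0.4423, 0.3921]
tool_rot: [-1.529, -2.608, -0.112]
ft_force: [0.4, 0.9, 0.1]
grip_width: 1.001
t 5.15 p [0.007  0.4423 0.3921] q [-1.1  -0.25 -0.36  1.7  -0.16  1.56 -0.95] toolz [-0.062  0.122 -0.991] yaw_y 29.21 az 89.1 f [0.4 0.9 0.1] w 1.001
tool units xyz [-3.32 -2.91 -0.17] then in level/yawed frame use separately
```

```bash
python3 go.py -.17 .42 .38;  python3 -m jog '[[[1,0.85,-0.9,0,0],[1,0.85,-0.9,0,0],[1,0.85,-0.9,0,0],[1,0.85,-0.9,0,0]]]'; python3 go.py -.05 .20 .38
```

```text
t 5.15 p [0.007  0.4423 0.3921] q [-1.1  -0.25 -0.36  1.7  -0.16  1.56 -0.95] toolz [-0.062  0.122 -0.991] yaw_y 29.21 az 89.1 f [0.4 0.9 0.1] w 1.001
tool units xyz [ 1.62 -4.13  0.51] then in level/yawed frame use separately
time: 5.65
position: [-0.1845, 0.4893, 0.4102]
tool_rot: [-1.53, -2.608, -0.113]
ft_force: [-0.2, 0.4, 0.3]
grip_width: 1.001
t 5.65 p [-0.1845  0.4893  0.4102] q [-1.23 -0.08 -0.68  1.51 -0.06  1.55 -1.41] toolz [-0.062  0.123 -0.99 ] yaw_y 29.18 az 110.7 f [-0.2  0.4  0.3] w 1.001
tool units xyz [-7.98 -0.59 -0.35] then in level/yawed frame use separately
```

```bash
python3 -m jog '[[[1,-1,0,0,0],[1,-1,0,0,0],[1,-1,0,0,0],[1,-1,0,0,0],[1,-1,0,0,0],[1,-1,0,0,0]]]'; python3 go.py; python3 -m jog '[[[1,-1,0,0,0],[1,-1,0,0,0]]]'; python3 go.py
```

```text
time: 6.4
position: [-0.129, 0.3825, 0.3784]
tool_rot: [-1.511, -2.653, -0.051]
ft_force: [-0.1, -1.0, 0.8]
grip_width: 1.0
t 6.4 p [-0.129   0.3825  0.3784] q [-1.69 -0.3  -0.18  1.77 -0.09  1.58 -1.33] toolz [-0.06   0.072 -0.996] yaw_y 30.71 az 108.6 f [-0.1 -1.   0.8] w 1.0
time: 6.65
position: [-0.1129, 0.3701, 0.3583]
tool_rot: [-1.538, -2.673, 0.005]
ft_force: [-1.0, -0.7, 1.6]
grip_width: 1.0
t 6.65 p [-0.1129  0.3701  0.3583] q [-1.68 -0.3  -0.16  1.81 -0.09  1.59 -1.31] toolz [-0.052  0.026 -0.998] yaw_y 30.22 az 107.0 f [-1.  -0.7  1.6] w 1.0
```

```bash
python3 go.py .30 .42 .42; python3 go.py .57 .1 .46;python3 go.py .55 -.27 .50
```

```text
t 6.65 p [-0.1129  0.3701  0.3583] q [-1.68 -0.3  -0.16  1.81 -0.09  1.59 -1.31] toolz [-0.052  0.026 -0.998] yaw_y 30.22 az 107.0 f [-1.  -0.7  1.6] w 1.0
tool units xyz [-4.02  9.49 -2.04] then in level/yawed frame use separately
t 6.65 p [-0.1129  0.3701  0.3583] q [-1.68 -0.3  -0.16  1.81 -0.09  1.59 -1.31] toolz [-0.052  0.026 -0.998] yaw_y 30.22 az 107.0 f [-1.  -0.7  1.6] w 1.0
tool units xyz [-14.27  11.27  -3.6 ] then in level/yawed frame use separately
t 6.65 p [-0.1129  0.3701  0.3583] q [-1.68 -0.3  -0.16  1.81 -0.09  1.59 -1.31] toolz [-0.052  0.026 -0.998] yaw_y 30.22 az 107.0 f [-1.  -0.7  1.6] w 1.0
tool units xyz [-21.96   6.15  -4.81] then in level/yawed frame use separately
```

```bash
python3 -m jog '[[[1,-0.4,0.95,-0.2,0],[1,-0.4,0.95,-0.2,0],[1,-0.4,0.95,-0.2,0],[1,-0.4,0.95,-0.2,0],[1,-0.4,0.95,-0.2,0],[1,-0.4,0.95,-0.2,0],[1,-0.4,0.95,-0.2,0],[1,-0.4,0.95,-0.2,0],[1,-0.4,0.95,-0.2,0],[1,-0.4,0.95,-0.2,0]]]'; python3 go.py;
python3 -m jog '[[[1,-1,0.18,-0.16,0],[1,-1,0.18,-0.16,0],[1,-1,0.18,-0.16,0],[1,-1,0.18,-0.16,0],[1,-1,0.18,-0.16,0],[1,-1,0.18,-0.16,0],[1,-1,0.18,-0.16,0],[1,-1,0.18,-0.16,0],[1,-1,0.18,-0.16,0],[1,-1,0.18,-0.16,0]]]'; python3 go.py .55 -.27 .5
```

```text
time: 7.9
position: [0.3067, 0.4176, 0.4217]
tool_rot: [-1.564, -2.665, -0.002]
ft_force: [-0.4, 0.6, -0.0]
grip_width: 0.999
t 7.9 p [0.3067 0.4176 0.4217] q [-1.34  0.01  0.39  1.42 -0.06  1.72 -0.44] toolz [-0.044  0.027 -0.999] yaw_y 29.21 az 53.7 f [-0.4  0.6 -0. ] w 0.999
time: 9.15
position: [0.566, 0.1012, 0.4663]
tool_rot: [-1.564, -2.666, -0.002]
ft_force: [-0.3, -0.2, 0.1]
grip_width: 1.002
t 9.15 p [0.566  0.1012 0.4663] q [-0.82  0.24  0.81  1.15 -0.21  1.86  0.44] toolz [-0.043  0.027 -0.999] yaw_y 29.24 az 10.1 f [-0.3 -0.2  0.1] w 1.002
tool units xyz [-7.86 -4.9  -1.07] then in level/yawed frame use separately
```

```bash
python3 -m jog '[[[1,-0.98,-0.61,-0.15,0],[1,-0.98,-0.61,-0.15,0],[1,-0.98,-0.61,-0.15,0],[1,-0.98,-0.61,-0.15,0],[1,-0.98,-0.61,-0.15,0],[1,-0.98,-0.61,-0.15,0],[1,-0.98,-0.61,-0.15,0],[1,-0.98,-0.61,-0.15,0],[1,0,0,-1,0],[1,0,0,-1,0]]]'; python3 go.py;
python3 -m jog '[[[1,0,0,-1,-1]]]'; python3 go.py; python3 -m jog '[[[1,0,0,-1,-1]]]'; python3 go.py
```

```text
time: 10.4
position: [0.5524, -0.27, 0.518]
tool_rot: [-1.552, -2.651, 0.008]
ft_force: [0.4, -0.3, -1.9]
grip_width: 0.998
t 10.4 p [ 0.5524 -0.27    0.518 ] q [ 0.19  0.37  0.39  0.82 -0.15  2.04  1.01] toolz [-0.062  0.031 -0.998] yaw_y 29.36 az -26.0 f [ 0.4 -0.3 -1.9] w 0.998
time: 10.52
position: [0.5492, -0.2673, 0.5391]
tool_rot: [-1.441, -2.744, -0.0]
ft_force: [-0.2, 0.1, -0.0]
grip_width: 0.997
t 10.53 p [ 0.5492 -0.2673  0.5391] q [ 0.3   0.35  0.19  0.78 -0.07  2.05  1.05] toolz [-0.037  0.02  -0.999] yaw_y 34.59 az -26.0 f [-0.2  0.1 -0. ] w 0.997
time: 10.65
position: [0.5443, -0.2639, 0.5582]
tool_rot: [-1.33, -2.837, -0.006]
ft_force: [-0.8, 0.3, -0.1]
grip_width: 1.001
t 10.65 p [ 0.5443 -0.2639  0.5582] q [ 0.29  0.33  0.2   0.77 -0.08  2.05  1.14] toolz [-0.006  0.007 -1.   ] yaw_y 39.78 az -25.9 f [-0.8  0.3 -0.1] w 1.001
```

```bash
python3 go.py .49 .30 .33
```

```text
t 10.65 p [ 0.5443 -0.2639  0.5582] q [ 0.29  0.33  0.2   0.77 -0.08  2.05  1.14] toolz [-0.006  0.007 -1.   ] yaw_y 39.78 az -25.9 f [-0.8  0.3 -0.1] w 1.001
tool units xyz [11.65  7.98  5.81] then in level/yawed frame use separately
```

```bash
python3 -m jog '[[[1,0.97,0.665,0.3,0],[1,0.97,0.665,0.5,0],[1,0.97,0.665,0.5,0],[1,0.97,0.665,0.5,0],[1,0.97,0.665,0.5,0],[1,0.97,0.665,0.5,0],[1,0.97,0.665,0.5,0],[1,0.97,0.665,0.5,0],[1,0.97,0.665,0.5,0],[1,0.97,0.665,0.5,0]]]'>/dev/null; python3 -m jog '[[[1,0.97,0.665,0.5,0],[1,0.97,0.665,0.5,0],[1,0,0,0,-1],[1,0,0,0,-1],[1,0,0,0,-1],[1,0,0,0,-1],[1,0,0,0,-1],[1,0,0,0,-1],[1,0,0,0,-1],[1,0,0,0,-1]]]'; python3 go.py .49 .30 .25 179
```

```text
time: 13.15
position: [0.4926, 0.2988, 0.3292]
tool_rot: [-0.283, -3.12, -0.008]
ft_force: [0.1, -0.1, -0.1]
grip_width: 1.001
t 13.15 p [0.4926 0.2988 0.3292] q [-0.33  0.15 -0.29  1.45  0.03  1.55  0.77] toolz [-0.008  0.006 -1.   ] yaw_y 79.62 az 31.2 f [ 0.1 -0.1 -0.1] w 1.001
tool units xyz [0.05 0.01 1.98] then in level/yawed frame use separately
turn units -19.88
```

```bash
python3 -m jog '[[[1,0,0,0.1,-1],[1,0,0,0.1,-1],[1,0,0,0.1,-1],[1,0,0,0.1,-1],[1,0,0,0.1,-1],[1,0,0,0.1,-1],[1,0,0,0.1,-1],[1,0,0,0.1,-1],[1,0,0,0.1,-1],[1,0,0,0.1,-1]]]'>/dev/null; python3 -m jog '[[[1,0,0,0.1,-1],[1,0,0,0.1,-1],[1,0,0,0.1,-1],[1,0,0,0.1,-1],[1,0,0,0.1,-1],[1,0,0,0.1,-1],[1,0,0,0.1,-1],[1,0,0,0.1,-1],[1,0,0,0.1,-1],[1,0,0,0,-0.9]]]'>/dev/null; python3 go.py .49 .30 .25 179
python3 - <<'E'
from h import *
im,d,K,T=snap("wrist","w1"); P=cloud(d,K,T)
ok=d>0
print("tray",rect(P,ok&box(P,.2,.52,.12,.42,.024,.038)),"board",rect(P,ok&box(P,.4,.56,.12,.42,.085,.105)), P[ok&box(P,.4,.56,.12,.42,.085,.105)].mean(0))
E
```

```text
t 15.65 p [0.4919 0.2991 0.2528] q [-0.21  0.18 -0.43  1.58  0.06  1.4   2.48] toolz [-0.008  0.005 -1.   ] yaw_y 179.11 az 31.3 f [-0.4 -0.6  0.3] w 1.003
tool units xyz [-0.02  0.05  0.07] then in level/yawed frame use separately
turn units 0.02
tray (array([413.6, 242. ]), array([243.4, 212.9]), 89.85, 4220) board (array([489.6, 302.2]), array([75.2, 15.1]), 89.41, 877) [0.48937365 0.30011901 0.09589531]
```

View pics/w1.png

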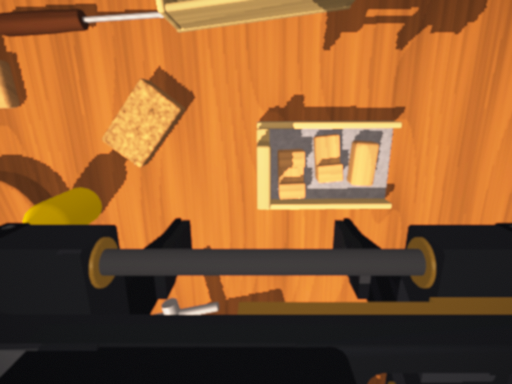

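```bash
python3 -m jog '[[[0.8,-0.03,0.07,0.8,0],[0.8,0,0,1,0],[0.8,0,0,1,0],[0.8,0,0,1,0],[0.8,0,0,0.6,0],[0.8,0,0,0.4,0],[0.8,0,0,0.27,0],[0.8,0,0,0,0]]]' 40; python3 go.py .4895 .301 .05; python3 -m jog '[[[0,0,0,0,0],[0,0,0,0,0],[0,0,0,0,0],[0,0,0,0,0],[0,0,0,0,0]]]' 60; python3 go.py
```

```text
time: 16.7
position: [0.4875, 0.3017, 0.0499]
tool_rot: [2.199, -2.24, -0.016]
ft_force: [0.2, -0.1, 0.5]
grip_width: 0.802
t 16.7 p [0.4875 0.3017 0.0499] q [-0.24  0.34 -0.41  1.82  0.15  1.02  2.41] toolz [-0.009  0.006 -1.   ] yaw_y 178.94 az 31.8 f [ 0.2 -0.1  0.5] w 0.802
tool units xyz [ 0.02 -0.05 -0.  ] then in level/yawed frame use separately
time: 17.32
position: [0.4876, 0.3017, 0.0501]
tool_rot: [2.199, -2.24, -0.016]
ft_force: [0.1, 0.5, -0.9]
grip_width: 0.32
t 17.32 p [0.4876 0.3017 0.0501] q [-0.24  0.34 -0.41  1.82  0.15  1.02  2.41] toolz [-0.009  0.006 -1.   ] yaw_y 178.95 az 31.7 f [ 0.1  0.5 -0.9] w 0.32
```

```bash
python3 -m jog '[[[0,0,0,0,0],[0,0,0,0,0],[0,0,0,0,0]]]' 60; python3 -m jog '[[[0,0,0,-0.2,0],[0,0,0,-0.5,0],[0,0,0,-0.8,0],[0,0,0,-0.8,0]]]'; python3 go.py .32 .02 .40; python3 -c "
from h import *
snap('wrist','w2'); im=snap('scene','s2')[0]
cv2.imwrite('pics/s2c.png',cv2.resize(im[40:220,220:440,::-1],(660,540)))"
```

```text
time: 17.7
position: [0.488, 0.3017, 0.0501]
tool_rot: [2.2, -2.241, -0.015]
ft_force: [1.9, 0.3, -1.2]
grip_width: 0.178
time: 18.2
position: [0.4882, 0.3013, 0.1441]
tool_rot: [2.2, -2.24, -0.016]
ft_force: [0.4, 0.9, -3.3]
grip_width: 0.182
t 18.2 p [0.4882 0.3013 0.1441] q [-0.22  0.24 -0.43  1.73  0.1   1.19  2.45] toolz [-0.008  0.006 -1.   ] yaw_y 178.97 az 31.7 f [ 0.4  0.9 -3.3] w 0.182
tool units xyz [ 7.07  4.13 -6.41] then in level/yawed frame use separately
```

View pics/s2c.png

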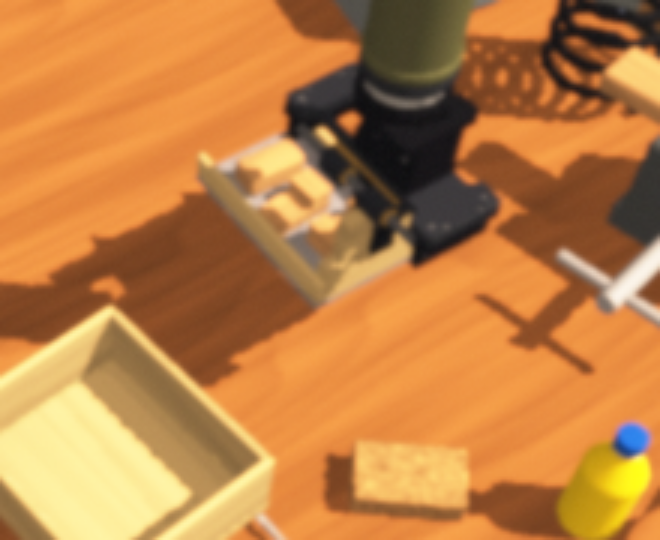

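```bash
python3 -m jog '[[[0,0.2,0.1,-0.3,0],[0,0.4,0.2,-0.6,0],[0,0.6,0.2,-0.6,0],[0,0.8,0.2,-0.6,0],[0,0.8,0.2,-0.6,0],[0,0.8,0.2,-0.6,0],[0,0.8,0.2,-0.6,0],[0,0.6,0.2,-0.5,0],[0,0.3,0.1,-0.3,0],[0,0.1,0,-0.1,0.3]]]'; python3 -m jog '[[[0,0,0,0,0.6],[0,0,0,0,1],[0,0,0,0,1],[0,0,0,0,1],[0,0,0,0,1],[0,0,0,0,1],[0,0,0,0,1],[0,0,0,0,1],[0,0,0,0,1],[0,0,0,0,1]]]'; python3 go.py .43 .02 .33 2.6
```

```text
time: 19.55
position: [0.4353, 0.1346, 0.3023]
tool_rot: [2.169, -2.27, 0.031]
ft_force: [-0.8, 0.0, -4.1]
grip_width: 0.18
time: 20.8
position: [0.4356, 0.1345, 0.3011]
tool_rot: [-1.052, 2.956, -0.032]
ft_force: [0.2, -0.3, -3.1]
grip_width: 0.181
t 20.8 p [0.4356 0.1345 0.3011] q [-0.73 -0.15  0.32  1.79  0.07  1.49  1.83] toolz [ 0.011 -0.018 -1.   ] yaw_y 129.19 az 17.2 f [ 0.2 -0.3 -3.1] w 0.181
tool units xyz [ 1.92 -2.15 -0.67] then in level/yawed frame use separately
turn units 25.32
```

```bash
python3 -m jog '[[[0,0,0,0,1],[0,0,0,0,1],[0,0,0,0,1],[0,0,0,0,1],[0,0,0,0,1],[0,0,0,0,1],[0,0,0,0,1],[0,0,0,0,1],[0,0,0,0,1],[0,0,0,0,1]]]' >/dev/null; python3 -m jog '[[[0,0,0,0,1],[0,0,0,0,1],[0,0,0,0,1],[0,0,0,0,1],[0,0,0,0,1],[0,0,0,0,1],[0,0,0,0,1],[0,0,0,0,1],[0,0,0,0,1],[0,0,0,0,1]]]'>/dev/null; python3 go.py .43 .02 .33 2.6
```

```text
t 23.3 p [0.4352 0.1345 0.3009] q [-0.6  -0.14  0.21  1.79  0.05  1.48  0.11] toolz [ 0.009 -0.018 -1.   ] yaw_y 29.18 az 17.2 f [ 0.6  0.9 -3.4] w 0.176
tool units xyz [-2.45 -1.51 -0.68] then in level/yawed frame use separately
turn units 5.32
```

```bash
python3 -m jog '[[[0,-0.2,-0.1,0,0],[0,-0.5,-0.3,0,0],[0,-0.6,-0.35,0,0],[0,-0.5,-0.35,0,0],[0,-0.3,-0.2,0,0.3],[0,0,0,0,1],[0,0,0,0,1],[0,0,0,0,1],[0,0,0,0,1],[0,0,0,0,1]]]'; python3 go.py .30 .014 .25 2.6
```

```text
time: 24.55
position: [0.4318, 0.0364, 0.3036]
tool_rot: [2.153, 2.26, -0.005]
ft_force: [0.2, 0.0, -4.1]
grip_width: 0.179
t 24.55 p [0.4318 0.0364 0.3036] q [-0.48 -0.2   0.27  1.83  0.07  1.49 -0.17] toolz [ 0.012 -0.016 -1.   ] yaw_y 2.78 az 4.8 f [ 0.2  0.  -4.1] w 0.179
tool units xyz [-0.38 -3.33  1.31] then in level/yawed frame use separately
turn units 0.04
```

```bash
python3 -m jog '[[[0,-0.1,-0.2,0,0],[0,-0.2,-0.4,0,0],[0,-0.15,-0.6,0,0],[0,0,-0.6,0,0],[0,0,-0.6,0,0]]]'; python3 go.py; python3 -m jog '[[[0,0,-0.6,0,0],[0,0,-0.6,0,0],[0,0,-0.6,0,0]]]'; python3 go.py
```

```text
time: 25.18
position: [0.3682, 0.0122, 0.2986]
tool_rot: [2.169, 2.271, -0.036]
ft_force: [-0.1, 1.0, -3.9]
grip_width: 0.181
t 25.18 p [0.3682 0.0122 0.2986] q [-0.11 -0.3  -0.01  1.93  0.01  1.53 -0.07] toolz [-0.015 -0.017 -1.   ] yaw_y 2.62 az 1.9 f [-0.1  1.  -3.9] w 0.181
time: 25.55
position: [0.3413, 0.0148, 0.2836]
tool_rot: [-2.12, -2.242, 0.104]
ft_force: [0.3, -0.3, -4.0]
grip_width: 0.179
t 25.55 p [0.3413 0.0148 0.2836] q [-0.11 -0.3  -0.01  1.96 -0.    1.57 -0.06] toolz [-0.086 -0.012 -0.996] yaw_y 3.17 az 2.5 f [ 0.3 -0.3 -4. ] w 0.179
```

```bash
python3 -m jog '[[[0,0,-0.7,-0.2,0],[0,0,-0.7,-0.2,0],[0,0,-0.7,-0.2,0],[0,0,-0.7,-0.2,0]]]'; python3 go.py
```

```text
time: 26.05
position: [0.2981, 0.0119, 0.2972]
tool_rot: [-2.051, -2.166, 0.215]
ft_force: [0.1, 0.0, -4.8]
grip_width: 0.18
t 26.05 p [0.2981 0.0119 0.2972] q [-0.13 -0.3   0.02  1.95 -0.02  1.7  -0.06] toolz [-0.207 -0.    -0.978] yaw_y 3.2 az 2.3 f [ 0.1  0.  -4.8] w 0.18
```

```bash
python3 -m jog '[[[0,0,-0.6,-0.2,0],[0,0,-0.7,-0.2,0],[0,0,-0.7,-0.2,0],[0,0,-0.7,-0.2,0],[0,0,-0.7,-0.2,0]]]'; python3 go.py
```

```text
time: 26.68
position: [0.2537, 0.0058, 0.3454]
tool_rot: [-1.971, -2.087, 0.322]
ft_force: [0.2, -0.6, -4.1]
grip_width: 0.181
t 26.68 p [0.2537 0.0058 0.3454] q [-0.08 -0.3   0.    1.88 -0.04  1.9  -0.02] toolz [-0.33   0.012 -0.944] yaw_y 3.59 az 1.3 f [ 0.2 -0.6 -4.1] w 0.181
```

```bash
python3 -m jog '[[[0,0.05,-0.7,0.3,0],[0,0.05,-0.7,0.3,0]]]'; python3 go.py;  python3 -m jog '[[[0,0.05,-0.7,0.3,0]]]'; python3 go.py
```

```text
time: 26.92
position: [0.2269, 0.0078, 0.3246]
tool_rot: [-1.917, -2.038, 0.379]
ft_force: [-0.9, -0.1, -3.5]
grip_width: 0.183
t 26.93 p [0.2269 0.0078 0.3246] q [-0.13 -0.3   0.05  1.94 -0.05  1.92 -0.03] toolz [-0.404  0.024 -0.915] yaw_y 4.14 az 2.0 f [-0.9 -0.1 -3.5] w 0.183
time: 27.05
position: [0.2125, 0.0085, 0.3164]
tool_rot: [-1.891, -2.01, 0.407]
ft_force: [-0.5, -0.2, -4.3]
grip_width: 0.181
t 27.05 p [0.2125 0.0085 0.3164] q [-0.14 -0.3   0.06  1.97 -0.05  1.93 -0.03] toolz [-0.44   0.029 -0.897] yaw_y 4.33 az 2.3 f [-0.5 -0.2 -4.3] w 0.181
```

```bash
python3 -m jog '[[[0,0,0.36,-0.18,0],[0,0,0.72,-0.35,0],[0,0,0.9,-0.44,0],[0,0,0.9,-0.44,0]]]'; python3 go.py; python3 - <<'E'
from h import *
im=snap('scene','s3')[0]; snap('top','t3')
cv2.imwrite('pics/s3c.png',cv2.resize(im[20:260,120:400,::-1],(700,600)))
E
```

```text
time: 27.55
position: [0.3434, 0.0145, 0.317]
tool_rot: [-1.893, -2.012, 0.405]
ft_force: [-0.1, -0.0, -3.2]
grip_width: 0.181
t 27.55 p [0.3434 0.0145 0.317 ] q [-0.15 -0.01  0.08  1.72 -0.06  1.89 -0.01] toolz [-0.438  0.029 -0.899] yaw_y 4.31 az 2.4 f [-0.1 -0.  -3.2] w 0.181
```

View pics/s3c.png

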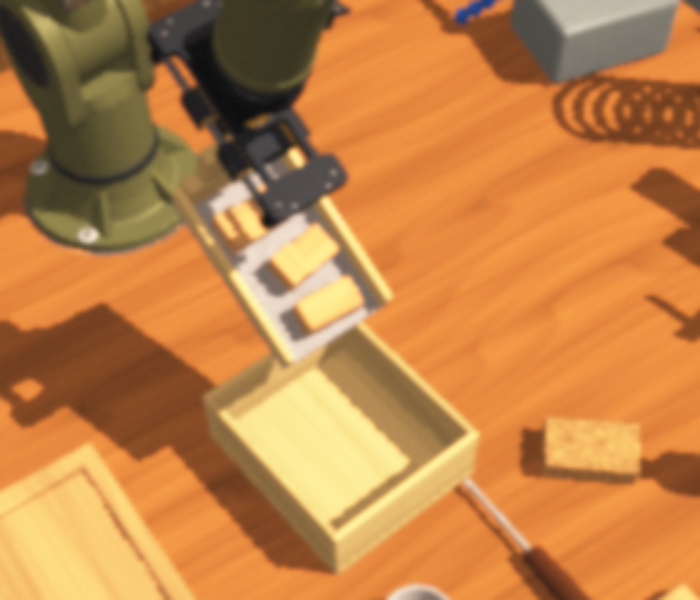

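```bash
python3 -m jog '[[[0,0,0.3,0.6,0],[0,0,0.46,0.94,0],[0,0,0.46,0.94,0],[0,0,0,0,0],[0,0,-1,0,0],[0,0,1,0,0],[0,0,-1,0,0],[0,0,1,0,0],[0,0,-1,0,0],[0,0,1,0,0]]]'; python3 go.py; python3 - <<'E'
from h import *
im=snap('scene','s4')[0]; snap('top','t4')
cv2.imwrite('pics/s4c.png',cv2.resize(im[60:260,170:370,::-1],(600,600)))
E
```

```text
time: 28.9
position: [0.3417, 0.0205, 0.2113]
tool_rot: [-1.895, -2.015, 0.399]
ft_force: [1.3, 0.5, -2.1]
grip_width: 0.182
t 28.9 p [0.3417 0.0205 0.2113] q [-0.15  0.04  0.08  1.88 -0.06  1.67  0.  ] toolz [-0.433  0.031 -0.901] yaw_y 4.32 az 3.4 f [ 1.3  0.5 -2.1] w 0.182
```

View pics/s4c.png

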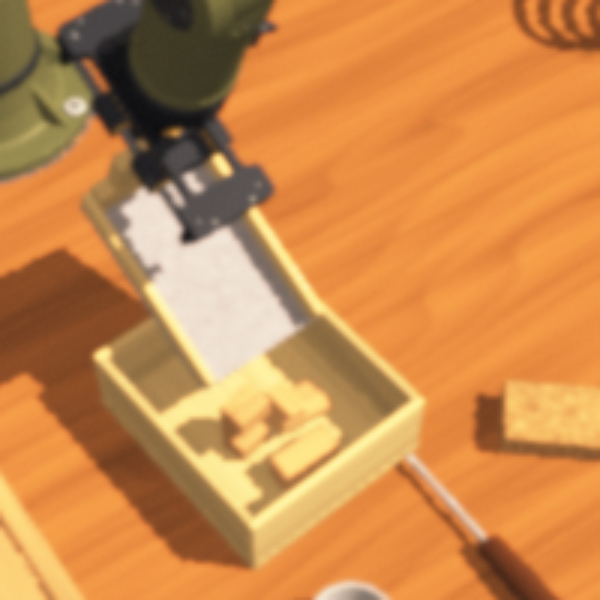

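```bash
python3 -m jog '[[[0,0,-0.43,-0.9,0],[0,0,-0.43,-0.9,0],[0,0,-0.43,-0.9,0],[0,0,-0.43,-0.9,0],[0,0,-0.43,-0.9,0],[0,0,-0.43,-0.9,0]]]'; python3 go.py;python3 -m jog '[[[0,0,-0.4,-0.9,0],[0,0,-0.35,-0.9,0],[0,0,-0.35,-0.9,0],[0,0,-0.3,-0.9,0]]]'; python3 go.py
```

```text
time: 29.75
position: [0.346, 0.0094, 0.4157]
tool_rot: [-1.915, -2.033, 0.369]
ft_force: [-0.7, -0.2, -2.6]
grip_width: 0.18
t 29.75 p [0.346  0.0094 0.4157] q [-0.14 -0.04  0.08  1.54 -0.06  2.05 -0.01] toolz [-0.403  0.032 -0.915] yaw_y 4.17 az 1.5 f [-0.7 -0.2 -2.6] w 0.18
time: 30.25
position: [0.3553, 0.0081, 0.4558]
tool_rot: [-1.978, -2.093, 0.262]
ft_force: [-0.2, 0.4, -2.5]
grip_width: 0.178
t 30.25 p [0.3553 0.0081 0.4558] q [-0.1  -0.09  0.05  1.48 -0.06  2.05 -0.01] toolz [-0.301  0.04  -0.953] yaw_y 3.77 az 1.3 f [-0.2  0.4 -2.5] w 0.178
```

```bash
python3 -m jog '[[[0,0,-0.2,-1,0],[0,0,-0.2,-1,0],[0,0,-0.2,-1,0],[0,0,-0.2,-1,0],[0,0,-0.15,-1,0],[0,0,-0.1,-1,0]]]'; python3 go.py;python3 -m jog '[[[0,0,-0.1,-1,0],[0,0,-0.1,-1,0],[0,0,-0.1,-1,0]]]'; python3 go.py
```

```text
time: 31.0
position: [0.3882, 0.0058, 0.5329]
tool_rot: [-2.079, -2.188, 0.065]
ft_force: [-0.5, 0.0, -2.6]
grip_width: 0.183
t 31.0 p [0.3882 0.0058 0.5329] q [-0.09 -0.11  0.06  1.31 -0.06  2.05 -0.01] toolz [-0.118  0.053 -0.992] yaw_y 3.12 az 0.9 f [-0.5  0.  -2.6] w 0.183
time: 31.38
position: [0.3971, 0.0039, 0.5742]
tool_rot: [-2.127, -2.232, -0.041]
ft_force: [0.6, 0.0, -2.5]
grip_width: 0.179
t 31.38 p [0.3971 0.0039 0.5742] q [-0.09 -0.12  0.06  1.23 -0.06  2.05 -0.01] toolz [-0.024  0.059 -0.998] yaw_y 2.79 az 0.6 f [ 0.6  0.  -2.5] w 0.179
```

```bash
python3 go.py .30 -.50 .54; python3 -m jog '[[[0,-0.5,0,0.1,0],[0,-1,-0.1,0.1,0],[0,-1,-0.1,0.1,0],[0,-1,-0.1,0.1,0],[0,-1,-0.1,0.1,0],[0,-1,-0.1,0.1,0],[0,-1,-0.15,0.1,0],[0,-1,-0.2,0.1,0],[0,-1,-0.2,0.1,0],[0,-1,-0.2,0.1,0]]]'; python3 go.py .30 -.5 .54
```

```text
t 31.38 p [0.3971 0.0039 0.5742] q [-0.09 -0.12  0.06  1.23 -0.06  2.05 -0.01] toolz [-0.024  0.059 -0.998] yaw_y 2.79 az 0.6 f [ 0.6  0.  -2.5] w 0.179
tool units xyz [-12.5   -3.02   0.17] then in level/yawed frame use separately
time: 32.62
position: [0.3639, -0.3763, 0.512]
tool_rot: [-2.127, -2.233, -0.039]
ft_force: [1.5, 0.7, -2.8]
grip_width: 0.178
t 32.62 p [ 0.3639 -0.3763  0.512 ] q [ 0.3   0.13  0.55  1.13 -0.09  1.96  0.87] toolz [-0.025  0.058 -0.998] yaw_y 2.82 az -46.0 f [ 1.5  0.7 -2.8] w 0.178
tool units xyz [-2.97 -1.76 -0.84] then in level/yawed frame use separately
```

```bash
python3 -m jog '[[[0,-1,-0.6,0,0],[0,-1,-0.6,-0.3,0],[0,-1,-0.6,-0.5,0],[0,0,0,-1,0],[0,0,0,-1,0]]]'; python3 go.py;  python3 -m jog '[[[0,0,0,-1,0]]]'; python3 go.py;
```

```text
time: 33.25
position: [0.2954, -0.4938, 0.5694]
tool_rot: [-2.164, -2.276, -0.019]
ft_force: [0.2, -0.1, -2.3]
grip_width: 0.181
t 33.25 p [ 0.2954 -0.4938  0.5694] q [ 0.85  0.26  0.21  0.84 -0.07  2.05  1.07] toolz [ 0.008  0.009 -1.   ] yaw_y 2.91 az -59.1 f [ 0.2 -0.1 -2.3] w 0.181
time: 33.38
position: [0.2909, -0.4896, 0.5875]
tool_rot: [2.147, 2.25, 0.001]
ft_force: [0.1, -0.3, -1.8]
grip_width: 0.176
t 33.38 p [ 0.2909 -0.4896  0.5875] q [ 0.83  0.24  0.24  0.83 -0.07  2.05  1.08] toolz [ 0.023 -0.021 -1.   ] yaw_y 2.7 az -59.3 f [ 0.1 -0.3 -1.8] w 0.176
```

```bash
python3 go.py .381 -.285 .17 1.2; python3 -m jog '[[[0,0.5,0.2,1,0],[0,0.6,0.25,1,0],[0,0.6,0.25,1,0],[0,0.6,0.25,1,0],[0,0.6,0.25,1,0],[0,0.6,0.25,1,0],[0,0.6,0.25,1,0],[0,0.5,0.25,1,0],[0,0.3,0.1,1,0.3],[0,0,0,0.8,0]]]'; python3 go.py .381 -.285 .09 1.2
```

```text
t 33.38 p [ 0.2909 -0.4896  0.5875] q [ 0.83  0.24  0.24  0.83 -0.07  2.05  1.08] toolz [ 0.023 -0.021 -1.   ] yaw_y 2.7 az -59.3 f [ 0.1 -0.3 -1.8] w 0.176
tool units xyz [ 5.23  2.26 10.38] then in level/yawed frame use separately
turn units 0.3
time: 34.62
position: [0.3727, -0.2961, 0.1912]
tool_rot: [2.176, 2.225, 0.006]
ft_force: [-0.3, -0.5, -2.1]
grip_width: 0.177
t 34.62 p [ 0.3727 -0.2961  0.1912] q [ 0.59 -0.05  0.02  1.93  0.    1.23  0.64] toolz [ 0.023 -0.017 -1.   ] yaw_y 1.29 az -38.5 f [-0.3 -0.5 -2.1] w 0.177
tool units xyz [0.32 0.16 2.53] then in level/yawed frame use separately
turn units 0.02
```

```bash
python3 -m jog '[[[0,0.5,-0.78,-0.3,0],[0,0.6,-0.78,-0.3,0]]]'; python3 go.py; python3 -m jog '[[[0,0.5,-0.65,0,0]]]'; python3 go.py .381 -.285 .1 1.2
```

```text
time: 34.88
position: [0.3078, -0.2537, 0.2138]
tool_rot: [2.179, 2.224, 0.008]
ft_force: [-0.1, 0.5, -1.5]
grip_width: 0.179
t 34.88 p [ 0.3078 -0.2537  0.2138] q [ 0.6  -0.24  0.02  2.05  0.    1.3   0.64] toolz [ 0.023 -0.016 -1.   ] yaw_y 1.18 az -39.5 f [-0.1  0.5 -1.5] w 0.179
time: 35.0
position: [0.2852, -0.2349, 0.213]
tool_rot: [2.176, 2.231, 0.01]
ft_force: [-14.7, 13.1, 20.5]
grip_width: 0.177
t 35.0 p [ 0.2852 -0.2349  0.213 ] q [ 0.79 -0.3  -0.14  2.1  -0.05  1.32  0.69] toolz [ 0.022 -0.013 -1.   ] yaw_y 1.44 az -39.5 f [-14.7  13.1  20.5] w 0.177
tool units xyz [-1.27  2.3   2.89] then in level/yawed frame use separately
turn units 0.05
```

```bash
python3 -m jog '[[[0,-0.5,0.7,0,0]]]'; python3 go.py; python3 -m jog '[[[0,-0.5,0.8,0.5,0],[0,-0.3,0.6,1,0],[0,0,0.2,0.7,0],[0,0,0,0.6,0]]]'; python3 go.py .381 -.285 .085 1.2; python3 - <<'E'
from h import *
for f in("top","scene"):
    im,d,K,T=snap(f,f+"5"); P=cloud(d,K,T); np.set_printoptions(suppress=True)
    ok=d>0
    print(f,"dock",rect(P,ok&box(P,.25,.65,-.42,-.15,.015,.026)))
    m=ok&box(P,.37,.65,-.42,-.15,.045,.085); print("traywalls",rect(P,m),P[m].min(0),P[m].max(0))
im=load("scene5")[0]; cv2.imwrite('pics/s5c.png',cv2.resize(im[150:350,60:260,::-1],(600,600)))
E
```

```text
time: 35.12
position: [0.3095, -0.2554, 0.212]
tool_rot: [2.187, 2.224, 0.004]
ft_force: [-0.2, -2.2, -1.6]
grip_width: 0.18
t 35.12 p [ 0.3095 -0.2554  0.212 ] q [ 0.8  -0.22 -0.15  2.04 -0.03  1.3   0.68] toolz [ 0.018 -0.014 -1.   ] yaw_y 0.98 az -39.5 f [-0.2 -2.2 -1.6] w 0.18
time: 35.62
position: [0.3801, -0.2887, 0.1024]
tool_rot: [2.18, 2.226, 0.004]
ft_force: [-0.2, -1.2, -2.7]
grip_width: 0.181
t 35.62 p [ 0.3801 -0.2887  0.1024] q [ 0.77  0.04 -0.18  2.03  0.01  1.04  0.6 ] toolz [ 0.02  -0.017 -1.   ] yaw_y 1.2 az -37.2 f [-0.2 -1.2 -2.7] w 0.181
tool units xyz [0.1  0.02 0.43] then in level/yawed frame use separately
turn units -0.0
top dock (array([ 467. , -282.6]), array([244.2, 173.4]), 1.57, 1145)
traywalls (array([ 466.3, -285.7]), array([189. , 120.6]), 1.15, 2042) [ 0.37074303 -0.34495665  0.04829017] [ 0.56083236 -0.22380274  0.08499903]
scene dock (array([ 469.7, -283.8]), array([247.1, 172.4]), 1.09, 1998)
traywalls (array([ 467. , -285.9]), array([190.6, 120.2]), 1.16, 3248) [ 0.37188641 -0.34770648  0.05037157] [ 0.56331649 -0.22418887  0.08499275]
```

View pics/s5c.png

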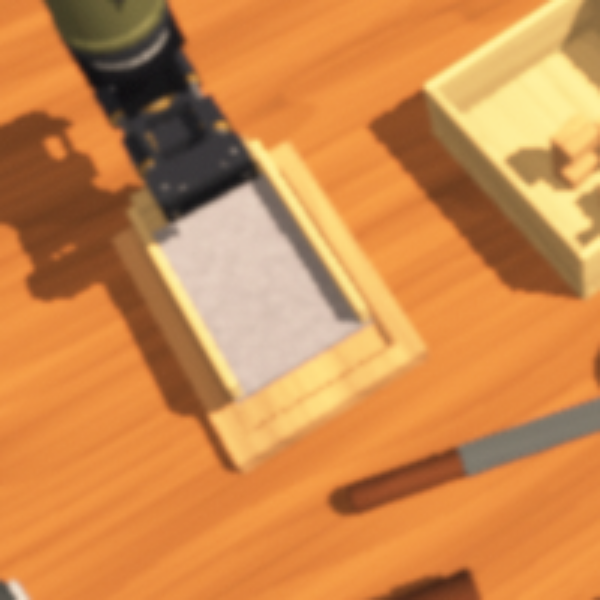

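```bash
python3 -m jog '[[[0,0.08,0.03,0.2,0],[0,0,0,0.3,0],[0,0,0,0.3,0],[0,0,0,0.1,0],[0,0,0,0.05,0],[0,0,0,0,0]]]'; python3 go.py .3818 -.2862 .060; python3 - <<'E'
from h import *
for f in("top","scene"):
    im,d,K,T=snap(f,f+"6"); P=cloud(d,K,T); ok=d>0
    m=ok&box(P,.39,.65,-.42,-.15,.035,.065); print("walls",rect(P,m))
    for y in(-.342,-.23):
        q=P[m&(abs(P[...,1]-y-(P[...,0]-.468)*.02)<.006)&(P[...,2]>.038)]; print(y,len(q),np.polyfit(q[:,0]-.468,q[:,2],1).round(4))
E
```

```text
time: 36.48
position: [0.3817, -0.2859, 0.0647]
tool_rot: [2.18, 2.227, 0.002]
ft_force: [-0.3, -1.7, -2.2]
grip_width: 0.176
t 36.48 p [ 0.3817 -0.2859  0.0647] q [ 0.77  0.09 -0.19  2.07  0.03  0.96  0.59] toolz [ 0.019 -0.017 -1.   ] yaw_y 1.24 az -36.8 f [-0.3 -1.7 -2.2] w 0.176
tool units xyz [-0.01 -0.    0.12] then in level/yawed frame use separately
walls (array([ 476.4, -283. ]), array([169.7, 121.6]), 1.69, 333)
-0.342 69 [-0.0147  0.049 ]
-0.23 154 [0.0158 0.0464]
walls (array([ 477.5, -284.2]), array([176.5, 120.4]), 1.03, 504)
-0.342 230 [0.0074 0.0499]
-0.23 225 [0.007  0.0479]
```

```bash
for k in 1; do python3 -m jog '[[[0,0,0,0.05,0],[0,0,0,0.05,0],[0,0,0,0,0]]]'; python3 -m jog '[[[0,0,0,0.03,0],[0,0,0,0,0]]]'; done; python3 go.py
```

```text
time: 36.95
position: [0.3818, -0.2859, 0.0607]
tool_rot: [2.179, 2.227, 0.002]
ft_force: [0.7, -0.5, -2.0]
grip_width: 0.189
time: 37.2
position: [0.3819, -0.2861, 0.0605]
tool_rot: [2.179, 2.227, 0.002]
ft_force: [-1.5, 0.6, 6.6]
grip_width: 0.181
t 37.2 p [ 0.3819 -0.2861  0.0605] q [ 0.77  0.1  -0.19  2.07  0.03  0.95  0.58] toolz [ 0.019 -0.017 -1.   ] yaw_y 1.25 az -36.8 f [-1.5  0.6  6.6] w 0.181
```

```bash
python3 -m jog '[[[0.3,0,0,0,0],[0.5,0,0,0,0],[0.6,0,0,0,0],[0.6,0,0,0,0],[0.6,0,0,0,0],[0.6,0,0,0,0]]]'; python3 -m jog '[[[0.6,0,0,-0.3,0],[0.6,0,0,-0.6,0],[0.6,0,0,-1,0],[0.6,0,0,-1,0],[0.6,0,0,-1,0],[0.6,0,0,-1,0],[0.6,0,0,-1,0],[0.6,0,-0.5,-0.5,0],[0.6,0,0,0,0]]]'; python3 - <<'E'
from h import *
for f in("top","scene"):
    im,d,K,T=snap(f,f+"7"); P=cloud(d,K,T); ok=d>0
    m=ok&box(P,.3,.65,-.42,-.15,.032,.06); print(f,"walls",rect(P,m))
    for y in(-.342,-.23):
        q=P[m&(abs(P[...,1]-y-(P[...,0]-.468)*.02)<.006)]; print(y,len(q),np.polyfit(q[:,0]-.468,q[:,2],1).round(4))
    q=P[ok&box(P,.3,.65,-.42,-.15,.08,.115)]; print("board top",q[:,2].mean() if len(q) else None)
    q=P[ok&box(P,.3,.65,-.42,-.15,.06,.1)]
    for (a,b) in ((.40,.43),(.46,.49),(.52,.55)):
        for c in (-.33,-.29,-.25): q=P[ok&box(P,a,b,c-.012,c+.012,-.02,.1)]; print(round(float(np.median(q[:,2])),4),end=" ")
    print()
im=load("scene7")[0]; cv2.imwrite('pics/s7c.png',cv2.resize(im[80:320,80:360,::-1],(700,600)))
E
python3 go.py
```

```text
time: 37.95
position: [0.3818, -0.2858, 0.0595]
tool_rot: [2.179, 2.227, 0.002]
ft_force: [-0.4, 0.6, 0.4]
grip_width: 0.595
time: 39.08
position: [0.3567, -0.2828, 0.3176]
tool_rot: [2.178, 2.222, 0.003]
ft_force: [0.3, 0.4, 0.2]
grip_width: 0.599
top walls (array([ 466. , -283.4]), array([188.8, 122.1]), 1.21, 486)
-0.342 139 [-0.0031  0.0406]
-0.23 192 [-0.0163  0.0409]
board top 0.10267207429912437
0.0166 0.015 0.0151 0.0172 0.015 0.0158 0.0189 0.0144 0.0146 
scene walls (array([ 469.6, -284.3]), array([191.3, 120.2]), 1.28, 785)
-0.342 247 [-0.0079  0.043 ]
-0.23 247 [-0.016   0.0431]
board top 0.09899764676144017
0.0183 0.0171 0.0168 0.0184 0.0175 0.0172 0.0184 0.0173 0.0174 
t 39.17 p [ 0.357  -0.2817  0.3149] q [ 0.8  -0.14 -0.17  1.77 -0.02  1.49  0.65] toolz [ 0.02  -0.017 -1.   ] yaw_y 1.25 az -38.3 f [ 0.7 -0.2 -0.4] w 0.6
```

View pics/s7c.png

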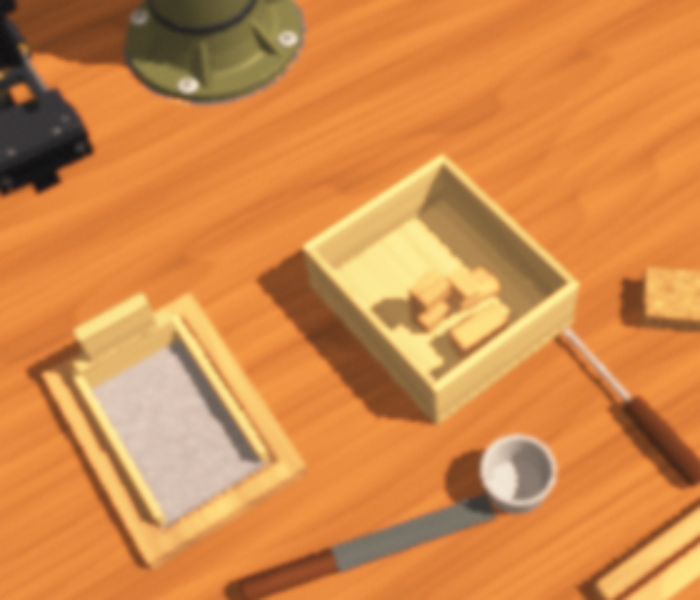

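```bash
python3 -c "
from bench import job,get_state
print(get_state()['time'],job.close_job())"
```

```text
the job is handed in; nothing more can be done
39.175 None
```

The job is handed in at 39.2 s. All three offcuts are in the scrap box, and the empty tray sits flat in the holder's recess, released, with the gripper clear above it.

**How the tipping was done:** the moves cannot tilt the tool directly. I tilted it by pushing against the arm's inner reach limit while near and over the box. That gave about 26°. I then slid the offcuts off with three short back-and-forth strokes, levelled the tool again by pushing up against its height limit, and set the tray down.

**Last checks:**
- **Tray height:** its floor stands at about 15–18 mm (16 expected) and its walls at about 41–43 mm (42 expected).
- **Tray position:** it is centred to about 1 mm in the holder in both the top and scene views, with its yaw matching the holder's (1.2–1.3°).
- **Bystanders:** the tin, rasp, screwdriver and cork block look unmoved in the part of the picture I viewed.

**What disagreed or was less clean:**
- **Level until over the box:** as the slope reached 26°, the open end was for a moment about 3 cm short of the box. It had been over the box up to about 20°, and nothing slid until it was back over the box.
- **Force spike:** one attempt to trim the tilt near the base gave a brief wrist force of about 29 N. The cause is unclear, and I backed off at once.
- **Release tilt:** the tray was let go with the tool about 1.5° off vertical, and it settled flat.
- **Calibration:** the two fixed cameras disagree by 2–5 mm in x.

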